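# Hook the lid back onto the bean bin

### The arm

A 6-joint arm with a two-finger parallel gripper is mounted at the origin on the work surface. World frame = base frame: x ahead of the robot, y to its left, z up, the work surface at z = 0. Lengths are in m, angles in rad, forces in N, time in s.
With the tool pointing down it reaches from about 0.375 to 0.975 m from the base axis. Payload 3.8 kg.
Tool frame: the origin (TCP) lies at the very end of the fingers, on their centre line; the grasp point (between the pads) lies 19 mm behind it; z points along the fingers, y is the direction in which the jaws open and shut (so a half turn about z gives the same grasp; the last joint's range is limited). The gripper opens to 88 mm and grips with 3 to 60 N. Pads are 18 mm wide; open, the fingers measure 123 mm over their backs; the gripper's body (75 mm by 187 mm) begins 45 mm behind the grasp point.
Start: joints at [1.247, 0.264, 1.604, -0, 1.274, -0.037], TCP at [0.191, 0.647, 0.239] pointing down, gripper open.
Joint ranges: [-2.63, 2.63], [-0.94, 2.18], [0.31, 2.57], [-1.31, 4.45], [0, 2.66], [-2.55, 2.55]. Speed limits (rad/s): [2.57, 2.57, 3.14, 3.14, 3.14, 3.14].

### API

Orientations are given as [roll, pitch, yaw] about the fixed x, y, z axes, in that order (R = Rz(yaw) Ry(pitch) Rx(roll)).
In Python, from station import bot gives the robot as it stands. The module is installed in compiled form; this text tells all that it offers. Calls block until the motion is done:
- bot.goto(position, orientation): joint-space move of the TCP to a pose.
- bot.servo_line(position, rate=0.15, ori=None, contact_N=None): straight line of the TCP; ori=None keeps the orientation; rate is the mean speed in m/s. With contact_N (N) it stops when the force on the tool has changed by that much, and returns True; else False.
- bot.goto_joints(angles): joint-space move.
- bot.set_gripper(opening, squeeze=None): finger opening in m; squeeze is the grip in N (None keeps the last); returns when the fingers have stopped.
- bot.pause(seconds).
- bot.solve_ik(position, orientation): joint angles nearest the present ones, or None.
- bot.read_camera(name): name is "side" or "top"; returns (picture, depth): 480x640x3 uint8, blue, green, red; 480x640 float32, m along the optical axis (not along the pixel's ray), 0 where there is no reading.
- bot.camera_info(name): a dict with "fx", "fy", "cx", "cy" (pixels), "R" (3x3) and "t" (3): a world point X has camera coordinates R X + t. Camera axes: x right, y down, z forward; pixel columns grow to the right and rows downward; lengths in m; the calibration is good to about 2 mm. A picture is of the moment at which its call begins. camera_info takes no time and is no camera call.
A pose or a line that the arm cannot do raises bot.Unreachable and nothing moves.
- bot.sign_off(): hands the job in, once; it reports no verdict.
Readings, each from a call of its own:
- bot.current_t(): time.
- bot.current_joint_pos(): joint angles.
- bot.current_joint_vel(): joint speeds.
- bot.current_joint_torque(): joint torques, N m.
- bot.current_eef_pos(): TCP position.
- bot.current_ee_rot(): TCP orientation.
- bot.current_wrist_force(): force on the tool from outside, world axes, zero at the start.
- bot.current_moment(): the same for the moment, N m.
- bot.current_opening(): finger opening in m.
Only numpy, scipy, OpenCV 4.12 (cv2) and the standard library are available. Lean on these libraries where they do the work, as an engineer would, in place of code of your own. Each camera call takes 0.05 s, during which the arm holds its last target. There are 200 camera calls.

### The job

Put the steel lid back on the bean bin: tip its tongue down so that the oblong eye goes over the wide head of the stud behind the bin, draw the lid forward until the tongue catches the stud's shank, then level the lid and ease it back until its front edge drops behind the bin's front lip and the lid lies flat on the rim, held down under the stud's head. Work by feel and gently, never forcing the lid against the bin or the stud, let go of it, and leave the other things on the counter where they stand.

Things in the scene. Friction and masses are not known exactly. Their poses are not given: they have to be found in the camera images.
- bin: Open sheet-steel bean bin fixed to the counter, 160 (its x) x 140 (y) x 100 mm high, walls 3 mm. Origin: centre of its underside; z up; +x points to its back, where the stud stands (roughly away from the robot). Its rim, a flat inward flange 12 mm wide, is at z = 100 mm. Thin sheet: press on it or its stud with less than 20 N.
- stud_place (a point): On the bin, at x 103, y 0, z 105 mm: nominal centre of the underside of the stud's round flat head (36 mm diameter, 3 mm thick). Shank below it: 8 mm diameter, upright, rigid. The stud is clamped in an adjusting slot: its true x is 97 to 109 mm, differs each time and is not measured. Below: bracket shelf top at z 86 (x 80 to 128), a 16 mm wide nut up to z 90.
- front_lip (a point): On the bin, at x -77, y 0, z 100 mm: foot of the inner face of the front lip, an upstand 3 mm thick, 5 mm above the rim, along the whole front.
- rear_stops (a point): On the bin, at x 78, y 0, z 100 mm, midway between two tabs 6 mm above the rim (y = +-55, 22 mm wide, front faces at x 78) that stop the lid's back edge.
- lid: Loose flat steel lid, 3 mm thick, 0.28 to 0.45 kg, right way up on the counter. Origin: underside centre of its panel, 150 (x) x 130 mm; z up; +x to the tongue, 68 mm wide, that runs on flat from x 75 to 125 mm. It balances under its handle. Home: its origin at x -2 to +3, y 0, z 100 mm in the bin's frame, axes along the bin's.
- tongue_lip (a point): On the lid at x 115.5, y 0, z 0 mm: end edge of the oblong eye, 26 mm in x (89.5 to 115.5) by 44 mm in y, corners cut 4 mm; beyond it a 9.5 mm end bar. The head passes only with the tongue tipped down 25 to 30 degrees: end bar under the head first, then its edge up to the shank (within 1.5 mm), then level. Axes as the lid's.
- handle (a point): On the lid at x 8, y 0, z 28 mm: middle of the handle, a flat bar 12 mm thick in x, 78 mm long in y, from z 18 to 38 mm, on two feet at y = +-32 mm. Axes as the lid's.
- lid_front (a point): On the lid at x -75, y 0, z 0 mm: middle of its front edge, underside. Axes as the lid's.
- tamper: Bystander: black coffee tamper standing on its 58 mm base, 90 mm tall; origin at the centre of its underside.
- pitcher: Bystander: steel milk pitcher, 96 mm diameter, 100 mm tall, handle at its +y; origin at the centre of its underside.
- cups: Bystander: stack of white paper cups, 84 mm wide at the top, 150 mm tall, light; origin at the centre of its underside.
Not all that is in view belongs to the job. Of the things that look like the lid, take the one that is farthest to the robot's right at the start.

How it is judged:
On the way:
1. the tongue, tipped by more than 6 degrees, has its end bar down behind the stud and under its head (eye's end edge less than 3 mm above the rim's level, by the stud) (z of tongue_lip in the frame of bin between 0.086 and 0.103 m and x of tongue_lip in the frame of bin between 0.099 and 0.136 m and y of tongue_lip in the frame of bin between -0.012 and 0.012 m and angle between lid's own z axis and vertical above 0.105 rad), for 0.1 s.
At the end, for the whole second after the job is handed in: The lid lies flat on the rim (front edge and tongue within 2.2 mm of it, tilt under 0.025 rad), front edge down behind the front lip (lid origin -4 to +6 mm along the bin's x, 8 mm across, square within 0.09 rad), the eye round the shank under the stud's head, released and at rest (z of lid_front in the frame of bin between 0.097 and 0.1022 m and z of tongue_lip in the frame of bin between 0.097 and 0.1022 m and angle between lid's own z axis and vertical below 0.025 rad and x of lid in the frame of bin between -0.004 and 0.006 m and y of lid in the frame of bin between -0.008 and 0.008 m and angle between the x axis of lid and the x axis of bin, either way round below 0.09 rad and linear speed of lid below 0.01 m/s); the robot touches nothing.
It fails at once if the lid is forced or banged against the bin or its stud (contact force over 20 N) (contact force between lid and bin above 20 N).
It fails at once if the tamper is moved more than 20 mm or tipped (distance of tamper from where it was at the start of the episode above 0.02 m or angle between tamper's own z axis and vertical above 0.3 rad).
It fails at once if the pitcher is moved more than 20 mm or tipped (distance of pitcher from where it was at the start of the episode above 0.02 m or angle between pitcher's own z axis and vertical above 0.3 rad).
It fails at once if the cups are moved more than 20 mm or tipped (distance of cups from where it was at the start of the episode above 0.02 m or angle between cups's own z axis and vertical above 0.3 rad).
It also fails if it takes over 64 s, if anything falls off the work surface, if the arm or the gripper's body presses on something with over 40 N, if the wrist force passes 120 N, or if a joint passes its speed limit or range.

## Working session

There is one attempt and no reset: what is moved stays moved. The work goes in short steps, each a Python script; the robot and the scene stay as the last script left them, time stands still between calls to the robot, and variables do not carry over. Pictures are saved under pics/ and viewed, about 8 in all and at most 12, crops included, and the job is handed in when it is done.

```bash
mkdir -p pics
python3 - <<'E'
from station import bot
import cv2,numpy as np
for n in("top","side"):
    p,d=bot.read_camera(n); cv2.imwrite(f"pics/{n}0.png",p); np.savez(f"pics/{n}0.npz",d=d,**{k:np.array(v) for k,v in bot.camera_info(n).items()})
    print(n,bot.camera_info(n))
print(bot.current_t(),bot.current_ee_rot(),bot.current_opening())
E
```

```text
top {'fx': 436.7380262327115, 'fy': 436.7380262327115, 'cx': 319.50735367627715, 'cy': 248.15903825775118, 'R': array([[-0.02614998, -0.99961631, -0.00913303],
       [-0.99712082,  0.02673303, -0.07096067],
       [ 0.0711776 ,  0.00725111, -0.9974373 ]]), 't': array([0.09398528, 0.51803538, 1.07923307])}
side {'fx': 447.5035144684928, 'fy': 447.5035144684928, 'cx': 314.4684712232092, 'cy': 240.51088905893394, 'R': array([[ 0.99578292, -0.08884212,  0.02287924],
       [-0.03222275, -0.57220482, -0.81947748],
       [ 0.08589572,  0.81528444, -0.57265453]]), 't': array([-0.50525016,  0.14274993,  0.92041275])}
0.1 [-3.13957615e+00 -6.78828878e-05  2.85476248e+00] 0.08825512960472505
```

View pics/top0.png

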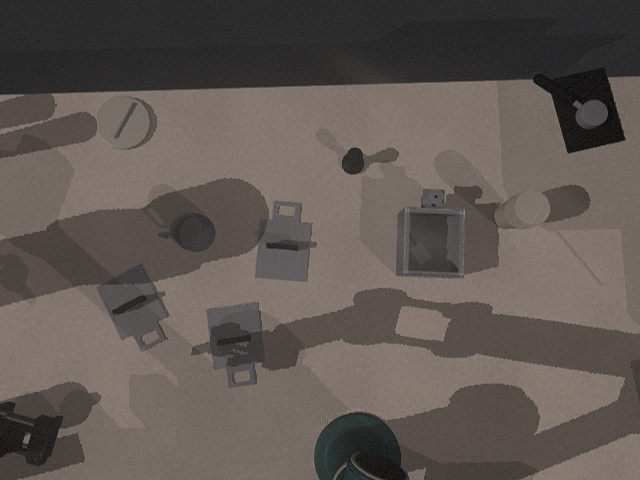

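View pics/side0.png

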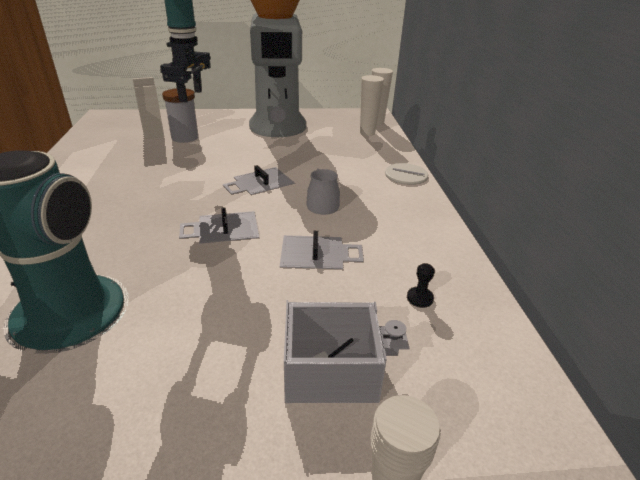

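Top view: lid-like things are A (288,245), B (235,340), C (135,305), and the round lid (126,122). World y grows to the left in the image, so A is farthest to the robot's right. The bin is at (432,240), with its stud bracket near (433,197). Tamper (353,160), pitcher (193,232) and cups (525,210) are the bystanders.

Run:
```python
import cv2,numpy as np
p=cv2.imread("pics/top0.png")[185:295,245:480]
p=cv2.convertScaleAbs(p,alpha=1.6,beta=10)
cv2.imwrite("pics/c1.png",cv2.resize(p,None,fx=3.4,fy=3.4,interpolation=cv2.INTER_CUBIC))
s=cv2.imread("pics/side0.png")[225:415,265:465]
s=cv2.convertScaleAbs(s,alpha=1.3)
cv2.imwrite("pics/c2.png",cv2.resize(s,None,fx=3,fy=3,interpolation=cv2.INTER_CUBIC))
```

```text
(no output)
```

View pics/c1.png

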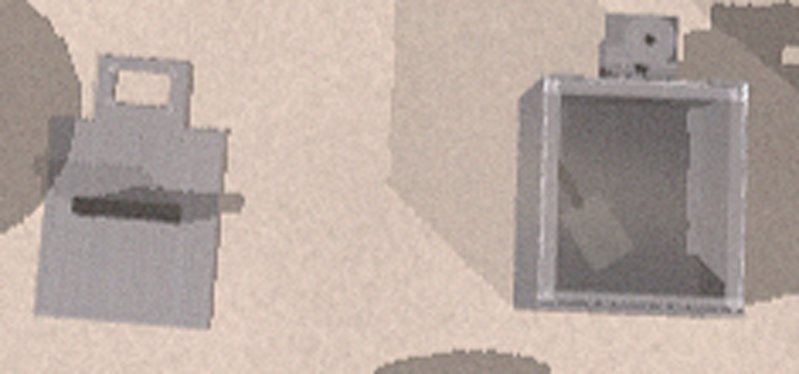

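View pics/c2.png

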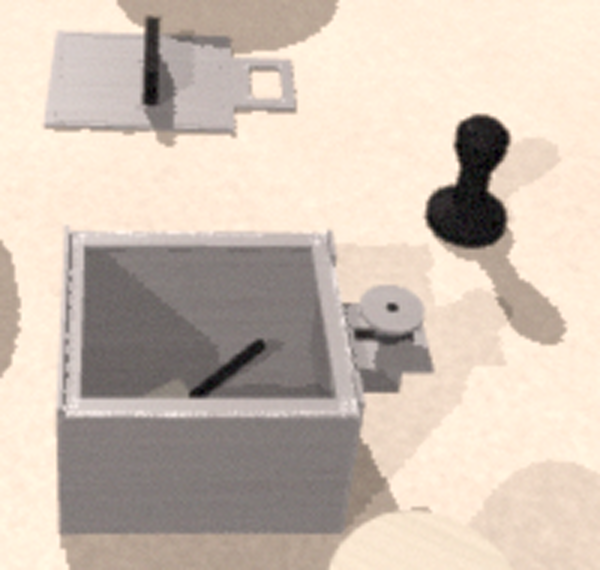

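The crops confirm the choice. Lid A has corners at crop (35,316), (210,328) and (225,128), its tongue points away from the robot, and its handle runs from (73,203) to (182,213). The rim corners are about (537,302), (742,310), (748,82) and (545,75). The stud head's centre is at (649,40) in the top crop and (392,308) in the side crop.

```bash
cat > geo.py <<'E'
import numpy as np
def ray(c,uv,z):
    R,t=c['R'],c['t']; C=-R.T@t
    uv=np.atleast_2d(uv).astype(float)
    d=np.c_[(uv[:,0]-c['cx'])/c['fx'],(uv[:,1]-c['cy'])/c['fy'],np.ones(len(uv))]@R
    return C+d*((z-C[2])/d[:,2])[:,None]
def cloud(c):
    v,u=np.indices(c['d'].shape); d=c['d']
    X=np.stack([(u-c['cx'])/c['fx']*d,(v-c['cy'])/c['fy']*d,d],-1)-c['t']
    P=X@c['R']; P[d==0]=np.nan; return P
E
python3 - <<'E'
import numpy as np,cv2
from geo import *
np.set_printoptions(precision=4,suppress=True)
T=dict(np.load("pics/top0.npz"));S=dict(np.load("pics/side0.npz"))
t=lambda a:np.array(a)/3.4+[245,185]-.35
s=lambda a:np.array(a)/3+[265,225]-.33
print("lid top corners FL FR BR BL",ray(T,t([[35,316],[210,328],[225,128],[80,118]]),.003)[:,:2])
print("tongue end top",ray(T,t([[100,55],[190,62]]),.003)[:,:2])
print("handle top",ray(T,t([[73,203],[182,213]]),.038)[:,:2])
print("bin top FL FR BR BL",ray(T,t([[537,302],[742,310],[748,82],[545,75]]),.103)[:,:2])
print("stud top",ray(T,t([649,40]),.108)[:,:2],"side",ray(S,s([392,308]),.108)[:,:2])
print("lid side",ray(S,s([[45,127],[57,33],[233,38],[234,134],[297,110],[292,60]]),.003)[:,:2])
print("handle side ends",ray(S,s([[152,18],[151,84]]),.038)[:,:2])
print("bin side FL FR BR BL",ray(S,s([[67,230],[60,412],[362,412],[331,234]]),.103)[:,:2])
for n,c in(("T",T),("S",S)):
    P=cloud(c); q=P[(P[...,2]>.092)&(P[...,2]<.106)&(P[...,0]>.4)&(P[...,0]<.62)&(P[...,1]<-.05)&(P[...,1]>-.26)]
    print(n,len(q),q.min(0),q.max(0)); 
    x0,x1=q[:,0].min(),q[:,0].max()
    print(cv2.minAreaRect(q[:,:2].astype(np.float32)*1000))
    h=P[(P[...,2]>.026)&(P[...,2]<.05)&(P[...,0]>.4)&(P[...,0]<.56)&(P[...,1]<.15)&(P[...,1]>-.0)]
    print(len(h),np.median(h,0),cv2.minAreaRect(h[:,:2].astype(np.float32)*1000))
    st=P[(P[...,2]>.1)&(P[...,2]<.118)&(P[...,0]>.585)&(P[...,0]<.66)&(P[...,1]<-.1)&(P[...,1]>-.23)]
    print("stud",len(st),st.mean(0) if len(st) else"")
E
```

```text
lid top corners FL FR BR BL [[0.4509 0.2464]
 [0.4385 0.1158]
 [0.5885 0.1008]
 [0.5991 0.21  ]]
tongue end top [[0.6467 0.194 ]
 [0.6394 0.1261]]
handle top [[0.5319 0.2119]
 [0.5225 0.1327]]
bin top FL FR BR BL [[ 0.4507 -0.1105]
 [ 0.4416 -0.2489]
 [ 0.5972 -0.2607]
 [ 0.6059 -0.1221]]
stud top [[ 0.6272 -0.1931]] side [[ 0.6241 -0.1956]]
lid side [[0.4355 0.1123]
 [0.4491 0.2417]
 [0.5996 0.2257]
 [0.582  0.0947]
 [0.6367 0.1221]
 [0.6448 0.1905]]
handle side ends [[0.5273 0.2082]
 [0.5182 0.1166]]
bin side FL FR BR BL [[ 0.4451 -0.1146]
 [ 0.4362 -0.2517]
 [ 0.5926 -0.2627]
 [ 0.6034 -0.1283]]
T 1291 [ 0.4389 -0.2599  0.0921] [ 0.6198 -0.1106  0.106 ]
((530.663818359375, -186.48773193359375), (141.0770263671875, 178.70050048828125), 85.9476547241211)
31 [0.5234 0.1408 0.0374] ((522.6751098632812, 141.8866729736328), (12.594823837280273, 12.312921524047852), 87.2164535522461)
stud 313 [ 0.615  -0.1826  0.1053]
S 2121 [ 0.435  -0.26    0.0921] [ 0.62   -0.1118  0.106 ]
((529.9478759765625, -187.77993774414062), (143.87913513183594, 182.8881072998047), 86.08009338378906)
39 [0.52   0.1366 0.0359] ((520.3453369140625, 139.7195587158203), (19.679096221923828, 9.678508758544922), 85.7665786743164)
stud 441 [ 0.6133 -0.1875  0.1053]
```

```bash
cat > h.py <<'E'
import numpy as np
from scipy.spatial.transform import Rotation as Ro
np.set_printoptions(precision=4,suppress=True)
BIN=np.array([.5216,-.1875,0.]); YB=np.radians(-4.0)
G=np.array([.008,0,.009])            # TCP in lid frame when gripped
RREL=Ro.from_euler('z',90,degrees=True)*Ro.from_euler('x',np.pi)
def tcp_from_lid(p,yaw,tilt):        # world lid origin, yaw, tongue-down tilt
    R=Ro.from_euler('z',yaw)*Ro.from_euler('y',tilt)
    return p+R.apply(G),(R*RREL).as_euler('xyz')
def by_edge(ex,ez,deg,ey=0.,dyaw=0.):  # bin-frame x,z (m) of eye end edge underside, tilt deg
    th=np.radians(deg); o=np.array([ex-.1155*np.cos(th),ey,ez+.1155*np.sin(th)])
    return tcp_from_lid(BIN+Ro.from_euler('z',YB).apply(o),YB+dyaw,th)
def state(bot):
    R=Ro.from_euler('xyz',bot.current_ee_rot())*RREL.inv()
    p=np.array(bot.current_eef_pos())-R.apply(G); B=Ro.from_euler('z',-YB)
    e=B.apply(p+R.apply([.1155,0,0])-BIN)*1e3; o=B.apply(p-BIN)*1e3; f=B.apply(p+R.apply([-.075,0,0])-BIN)*1e3
    print("t%.1f"%bot.current_t(),"edge",e.round(1),"org",o.round(1),"front",f.round(1),"tilt %.1f"%np.degrees(np.arctan2(-R.as_matrix()[2,0],R.as_matrix()[2,2])),"F",np.round(B.apply(bot.current_wrist_force()),2),"M",np.round(bot.current_moment(),2))
E
python3 - <<'E'
from station import bot
from h import *
a=np.radians(-6.1); L=np.array([.518,.1712,0])
p,o=tcp_from_lid(L,a,0)
for d in(28,0):
    q=by_edge(.125,.15,d); print(bot.solve_ik(*q))
bot.goto(p+[0,0,.12],o); bot.set_gripper(.05,30)
print(bot.servo_line(p+[0,0,.03],.2), bot.servo_line(p,.06,contact_N=6), bot.current_eef_pos(),bot.current_wrist_force(),bot.current_t())
bot.set_gripper(0.0,40); print(bot.current_opening(),bot.current_wrist_force(),bot.current_t())
bot.servo_line(p+[0,0,.06],.12); print(bot.current_opening()); state(bot)
E
```

```text
[-0.3075  0.4347  1.5085 -0.1114  1.6747 -0.2224]
[-0.3804  0.1325  1.913   0.      1.0961 -0.3106]
False False [0.5257 0.1703 0.0087] [ 0.3427 -0.798   0.0197] 4.1833
0.011287150186520854 [-2.6144  0.3757  2.8795] 4.85
0.011699471688131763
t5.5 edge [ 86.3 353.1  59.4] org [-29.1 357.3  59.4] front [-104.1  360.1   59.5] tilt 0.0 F [-0.53  0.29 -4.67] M [-0.02  0.11  0.03]
```

Run:
```python
from station import bot
from h import *
import cv2
p=np.array(bot.current_eef_pos()); bot.servo_line(p+[0,0,.1],.25)
bot.goto(*by_edge(.130,.140,28)); bot.pause(.2); state(bot)
for n in("side","top"):
    im,d=bot.read_camera(n); cv2.imwrite(f"pics/{n}1.png",im); np.savez(f"pics/{n}1.npz",d=d,**{k:np.array(v) for k,v in bot.camera_info(n).items()})
    u=(270,230) if n=="side" else (375,170)
    w=(200,150)
    c=im[u[1]:u[1]+w[1],u[0]:u[0]+w[0]]
    cv2.imwrite(f"pics/{n}1c.png",cv2.resize(cv2.convertScaleAbs(c,alpha=1.4),None,fx=4,fy=4,interpolation=cv2.INTER_CUBIC))
```

```text
t7.6 edge [130.2   1.7 140.5] org [ 28.2   1.5 194.6] front [-38.1   1.3 229.8] tilt 28.0 F [-0.71  0.06 -3.14] M [-0.11 -0.47  0.01]
```

View pics/side1c.png

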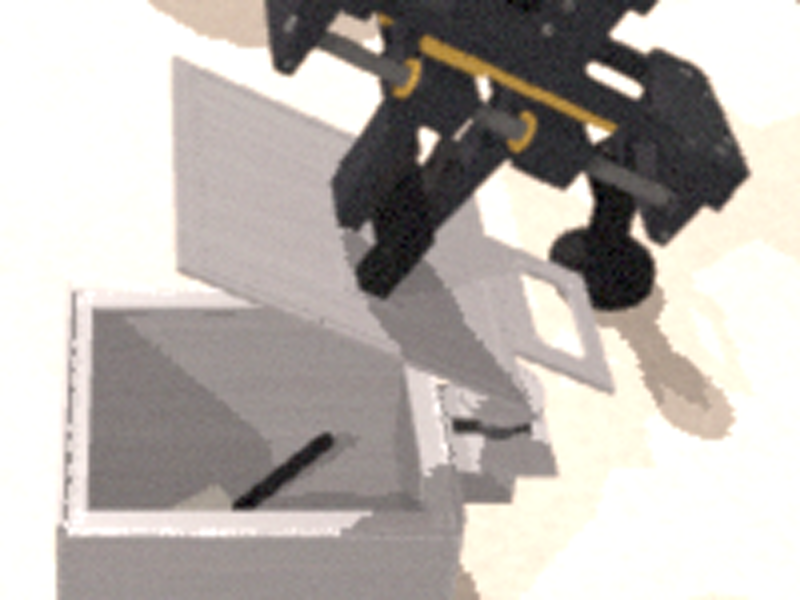

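View pics/top1c.png

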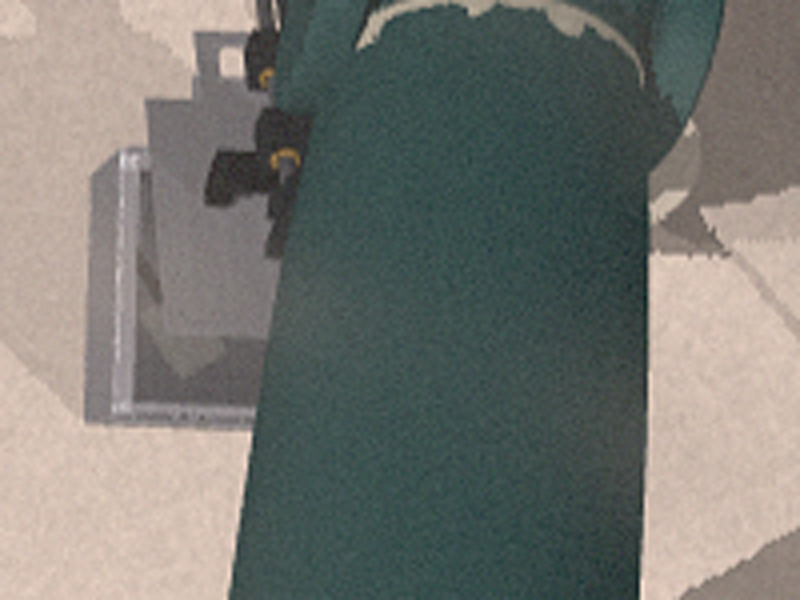

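Run:
```python
from station import bot
from h import *
from scipy.optimize import least_squares
state(bot)
R=Ro.from_euler('xyz',bot.current_ee_rot())*RREL.inv(); p=np.array(bot.current_eef_pos())-R.apply(G)
def proj(c,X):
    Y=X@c['R'].T+c['t']; return np.c_[c['fx']*Y[:,0]/Y[:,2]+c['cx'],c['fy']*Y[:,1]/Y[:,2]+c['cy']]
S=bot.camera_info("side");T=bot.camera_info("top")
pts=np.array([[.125,-.034,.003],[.125,.034,.003],[-.075,-.065,.0],[-.075,.065,.003]])
ob=np.array([[612,388],[588,272],[180,270],[175,57]])/4+[270,230]-.37
print("pred-obs side",(proj(S,p+R.apply(pts))-ob))
f=lambda v:(proj(S,p+v[:3]+(Ro.from_rotvec(v[3:])*R).apply(pts))-ob).ravel()
g=lambda v:np.r_[f(v),v[2]*500]   # weak-ish prior dz~2mm
r=least_squares(lambda v:np.r_[f(np.r_[v[:3],0,0,v[3]]),v[2]*500],np.zeros(4));print("lid shift seen by side",r.x,r.fun)
tp=np.array([[.125,.034,.003],[.075,.065,.003],[-.075,.065,.003]])
ot=np.array([[193,33],[147,101],[162,333]])/4+[375,170]-.37
print("pred-obs top",proj(T,p+R.apply(tp))-ot)
r=least_squares(lambda v:np.r_[(proj(T,p+np.r_[v[:2],0]+(Ro.from_rotvec([0,0,v[2]])*R).apply(tp))-ot).ravel()],np.zeros(3));print("lid shift seen by top",r.x,r.fun)
# bin from this & previous views
```

```text
t7.7 edge [130.2   1.2 140.5] org [ 28.1   1.  194.6] front [-38.1   0.9 229.8] tilt 28.0 F [ 0.09  0.14 -4.76] M [-0.11 -0.47 -0.04]
pred-obs side [[ 1.8427  1.7676]
 [-0.9855  1.6041]
 [-0.6527  1.4171]
 [-0.0877 -0.5094]]
lid shift seen by side [ 0.0007  0.0036 -0.0009  0.0045] [ 1.5441  0.2537 -1.395   0.3505 -0.1801  0.2812 -0.0387 -1.2378 -0.4656]
pred-obs top [[1.6882 0.4316]
 [1.0259 0.2013]
 [2.5767 0.3727]]
lid shift seen by top [ 0.0003  0.0042 -0.0108] [ 0.3708  0.235  -0.5382 -0.1613  0.1626 -0.0616]
```

Run:
```python
from station import bot
from h import *
from geo import cloud
state(bot); print(bot.current_opening())
R=Ro.from_euler('xyz',bot.current_ee_rot())*RREL.inv(); p=np.array(bot.current_eef_pos())-R.apply(G)
for n,(x0,y0,x1,y1),off in(("side",(195,110,320,250),(270,230)),("top",(165,215,260,325),(375,170))):
    c=dict(np.load(f"pics/{n}1.npz")); P=cloud(c)[off[1]+y0//4:off[1]+y1//4,off[0]+x0//4:off[0]+x1//4].reshape(-1,3)
    P=P[~np.isnan(P).any(1)]
    q=R.inv().apply(P-p)          # in FK lid frame; top face should be z=.003
    q=q[abs(q[:,2]-.003)<.03]
    A=np.c_[q[:,:2],np.ones(len(q))]; s=np.linalg.lstsq(A,q[:,2],rcond=None)[0]
    print(n,len(q),"slope x,y deg",np.degrees(s[:2]),"z0 mm",s[2]*1e3,"resid mm",(q[:,2]-A@s).std()*1e3,q[:,:2].min(0),q[:,:2].max(0))
    # whole-lid outline: points close to the fitted plane -> extents
    F=cloud(c).reshape(-1,3); q=R.inv().apply(F-p); zz=q[:,2]-np.c_[q[:,:2],np.ones(len(q))]@s
    m=(abs(zz)<.004)&(abs(q[:,0])<.14)&(abs(q[:,1])<.09); q=q[m]
    b=q[(q[:,0]>-.06)&(q[:,0]<.06)]
    print(" panel y ext",np.percentile(b[:,1],[.5,99.5])*1e3,"tongue y",np.percentile(q[(q[:,0]>.09)&(q[:,0]<.12),1],[1,99])*1e3,"x ext",np.percentile(q[abs(q[:,1])<.03,0],[.5,99.5])*1e3)
```

```text
t7.7 edge [130.2   1.2 140.5] org [ 28.1   1.  194.6] front [-38.1   0.9 229.8] tilt 28.0 F [ 0.09  0.14 -4.76] M [-0.11 -0.47 -0.04]
0.01150209531450151
side 1106 slope x,y deg [-0.0073 -0.0456] z0 mm 2.167660080291872 resid mm 0.6517939086998049 [-0.0704 -0.0492] [-0.0052  0.0678]
 panel y ext [-63.8251  66.5156] tongue y [-32.4546  35.8954] x ext [-75.624  123.8664]
top 669 slope x,y deg [-0.0272  0.4036] z0 mm 2.921656578606647 resid mm 1.3745724365761816 [-0.0681  0.0141] [0.0031 0.068 ]
 panel y ext [ 7.8438 68.4141] tongue y [10.8131 37.463 ] x ext [-73.6986 126.6064]
```

Run:
```python
from h import *
from geo import cloud
for n in("side","top"):
    F=cloud(dict(np.load(f"pics/{n}0.npz"))).reshape(-1,3); F=F[~np.isnan(F).any(1)]
    q=Ro.from_euler('z',-YB).apply(F-BIN)
    print(n,"rim z",np.median(q[(abs(q[:,0])<.06)&(abs(abs(q[:,1])-.064)<.004)&(q[:,2]>.09),2]))
    r=q[(q[:,2]>.095)&(q[:,2]<.103)&(abs(q[:,0])<.1)&(abs(q[:,1])<.09)]
    for lo,hi in((-.06,-.0),(0,.06)):
        b=r[(r[:,0]>lo)&(r[:,0]<hi)]; print(" y ext",lo,np.percentile(b[:,1],[.7,99.3])*1e3)
    r2=q[(q[:,2]>.095)&(q[:,2]<.112)&(abs(q[:,0])<.1)&(abs(q[:,1])<.09)]
    for lo,hi in((-.06,-.025),(.025,.06)):
        b=r2[(r2[:,1]>lo)&(r2[:,1]<hi)]; print(" x ext",lo,np.percentile(b[:,0],[.7,99.3])*1e3)
    s=q[(q[:,2]>.1035)&(q[:,2]<.113)&(q[:,0]>.083)&(q[:,0]<.14)&(abs(q[:,1])<.03)]
    print(" stud n",len(s),"x ext",np.percentile(s[:,0],[1,99])*1e3,"y ext",np.percentile(s[:,1],[1,99])*1e3,"z",np.median(s[:,2])*1e3)
```

```text
side rim z 0.09974251419079497
 y ext -0.06 [-70.9398  70.8313]
 y ext 0 [-71.1327  70.8317]
 x ext -0.06 [-82.7992  77.6171]
 x ext 0.025 [-82.6907  76.9177]
 stud n 288 x ext [ 85.7443 119.4607] y ext [-17.6282  17.1056] z 107.50947365606544
top rim z 0.09946389250345489
 y ext -0.06 [-67.9652  71.737 ]
 y ext 0 [-68.7172  71.3987]
 x ext -0.06 [-79.7353  79.2863]
 x ext 0.025 [-80.3236  79.4575]
 stud n 187 x ext [ 88.2084 121.704 ] y ext [-16.1425  18.9743] z 107.74145629683089
```

```bash
sed -i 's/^BIN=.*YB/BIN=np.array([.5197,-.1891,0.]); YB/' h.py
python3 - <<'E'
from station import bot
from h import *
p,o=by_edge(.129,.125,28); bot.servo_line(p,.08,ori=o); bot.pause(.3); state(bot)
p,o=by_edge(.129,.0985,28); print(bot.servo_line(p,.03,ori=o,contact_N=3)); bot.pause(.3); state(bot)
E
```

```text
t8.4 edge [129.3  -0.1 125.4] org [ 27.3  -0.1 179.5] front [-39.   -0.1 214.7] tilt 28.0 F [ 0.4   0.46 -3.71] M [-0.15 -0.52 -0.02]
False
t9.7 edge [129.1   0.   98.7] org [ 27.1   0.  152.9] front [-39.1   0.  188.1] tilt 28.0 F [-0.92 -0.07 -4.06] M [-0.14 -0.47  0.04]
```

Down beside the stud with no contact. Next I draw the lid forward until it touches the shank.

Run:
```python
from station import bot
from h import *
p,o=by_edge(.113,.0985,28); print(bot.servo_line(p,.02,ori=o,contact_N=3)); bot.pause(.2); state(bot)
p,o=by_edge(.102,.0985,28); print(bot.servo_line(p,.008,ori=o,contact_N=2.5)); state(bot); bot.pause(.2); state(bot)
```

```text
False
t10.8 edge [113.1  -0.   98.5] org [ 11.1  -0.  152.7] front [-55.1  -0.  187.9] tilt 28.0 F [-0.08  0.43 -4.15] M [-0.15 -0.45  0.02]
True
t11.6 edge [108.2   0.2  97.2] org [  6.1   0.2 151.3] front [-60.1   0.2 186.4] tilt 27.9 F [ 1.44 -0.69 -4.77] M [-0.17 -0.71 -0.03]
t11.8 edge [107.6   0.4  95.8] org [  5.7   0.3 150.1] front [-60.5   0.3 185.3] tilt 28.0 F [ 1.57 -0.16 -3.62] M [-0.2  -0.87  0.01]
```

Run:
```python
from station import bot
from h import *
for i in range(3): bot.pause(.1); state(bot); print(bot.current_joint_vel())
```

```text
t11.9 edge [107.6   0.4  95.8] org [  5.6   0.4 150.1] front [-60.6   0.3 185.3] tilt 28.0 F [ 1.79 -0.23 -3.36] M [-0.25 -0.85  0.04]
[-0.0004  0.0006 -0.0009  0.0009  0.0023  0.0016]
t12.0 edge [107.6   0.5  95.8] org [  5.6   0.4 150.1] front [-60.6   0.4 185.3] tilt 28.0 F [ 2.46 -1.06 -3.77] M [-0.16 -0.9  -0.05]
[-0.0001  0.0002  0.0012  0.0001  0.0002 -0.0008]
t12.1 edge [107.6   0.5  95.8] org [  5.6   0.4 150.1] front [-60.6   0.3 185.4] tilt 28.0 F [ 2.67  0.09 -4.53] M [-0.2  -0.95 -0.03]
[ 0.0007 -0.0026  0.0022  0.001  -0.0018  0.0014]
```

Run:
```python
from station import bot
from h import *
p,o=by_edge(.1081,.0992,28); print(bot.servo_line(p,.01,ori=o)); bot.pause(.2); state(bot)
for d in np.arange(25.5,9,-2.5):
    p,o=by_edge(.1081,.0992+.0006*(28-d)/19,d); c=bot.servo_line(p,.015,ori=o,contact_N=4); state(bot)
    if c: print("CONTACT"); break
```

```text
False
t12.8 edge [108.    0.1  99.2] org [  6.1   0.  153.4] front [-60.2   0.  188.6] tilt 28.0 F [ 2.91  0.61 -5.15] M [-0.14 -1.04  0.  ]
t13.2 edge [108.2   0.   99.4] org [  3.9   0.  149.1] front [-63.8   0.  181.3] tilt 25.5 F [ 3.7  -0.15 -6.21] M [-0.17 -1.08 -0.01]
t13.7 edge [108.2  -0.   99.5] org [  1.9   0.  144.6] front [-67.2   0.  173.8] tilt 23.0 F [ 4.43 -0.17 -6.73] M [-0.09 -1.12 -0.06]
t14.2 edge [108.3   0.   99.6] org [  0.1   0.  139.9] front [-70.2   0.  166. ] tilt 20.4 F [ 4.85  0.79 -6.94] M [-0.12 -1.16  0.01]
t14.6 edge [108.4  -0.   99.7] org [ -1.5   0.  135.1] front [-72.9   0.  158.2] tilt 17.9 F [ 6.01  0.66 -7.45] M [-0.11 -1.28  0.04]
t15.1 edge [108.5   0.   99.9] org [ -2.8   0.  130.4] front [-75.2   0.  150.2] tilt 15.3 F [ 5.52  0.87 -6.51] M [-0.15 -1.35 -0.04]
t15.5 edge [108.7  -0.  100.1] org [ -3.9  -0.  125.7] front [-77.1   0.  142.4] tilt 12.8 F [ 7.99 -0.35 -7.91] M [-0.14 -1.32  0.04]
t16.0 edge [108.8  -0.  100.3] org [ -4.8   0.  121. ] front [-78.6   0.  134.4] tilt 10.3 F [ 6.59 -0.04 -7.66] M [-0.15 -1.39  0.03]
```

Run:
```python
from station import bot
from h import *
p,o=by_edge(.1097,.0998,10); print(bot.servo_line(p,.01,ori=o)); bot.pause(.2); state(bot)
for d in (7.5,5,3.5,2.4):
    p,o=by_edge(.1097,.0998,d); c=bot.servo_line(p,.015,ori=o,contact_N=4); state(bot)
    if c: print("CONTACT"); break
bot.pause(.2); state(bot)
```

```text
False
t16.5 edge [109.1   0.   99.6] org [ -4.7   0.  119.8] front [-78.5   0.  132.9] tilt 10.1 F [ 1.55  0.77 -5.17] M [-0.09 -0.47 -0.  ]
t17.0 edge [109.3  -0.1  99.8] org [ -5.2  -0.1 114.9] front [-79.5  -0.  124.8] tilt 7.5 F [ 0.55  0.12 -4.36] M [-0.08 -0.29 -0.01]
t17.4 edge [109.5  -0.   99.8] org [ -5.6  -0.  109.9] front [-80.3   0.  116.5] tilt 5.0 F [ 0.84  0.45 -4.01] M [-0.1  -0.17 -0.07]
t17.8 edge [109.5  -0.   99.8] org [ -5.8   0.  106.9] front [-80.6   0.  111.4] tilt 3.5 F [ 1.1  -0.74 -4.76] M [-0.09 -0.14  0.05]
t18.1 edge [109.5  -0.   99.8] org [ -5.9   0.  104.6] front [-80.8   0.  107.8] tilt 2.4 F [ 0.75  0.2  -4.95] M [-0.06 -0.06  0.03]
t18.3 edge [109.6  -0.   99.7] org [ -5.8  -0.  104.6] front [-80.7  -0.  107.8] tilt 2.4 F [ 0.45 -0.4  -4.7 ] M [-0.06  0.01  0.  ]
```

Run:
```python
from station import bot
from h import *
p,o=by_edge(.1145,.0998,2.4); print(bot.servo_line(p,.015,ori=o,contact_N=3)); state(bot)
p,o=by_edge(.1235,.0998,2.4); print(bot.servo_line(p,.006,ori=o,contact_N=2.5)); state(bot); bot.pause(.2); state(bot)
```

```text
False
t18.7 edge [114.6   0.   99.7] org [ -0.8   0.  104.6] front [-75.8   0.  107.8] tilt 2.4 F [-0.44  0.64 -4.66] M [-0.08  0.01 -0.08]
True
t19.5 edge [116.9   0.4  98. ] org [  1.5   0.4 103.3] front [-73.4   0.3 106.7] tilt 2.6 F [ 0.    0.61 -4.56] M [-0.05 -0.08  0.03]
t19.7 edge [116.4   0.5  97.2] org [  1.1   0.5 102.5] front [-73.9   0.5 106. ] tilt 2.6 F [ 0.29 -1.01 -2.01] M [-0.16 -0.32 -0.01]
```

Run:
```python
from station import bot
from h import *
L=.0005+.1155
for z,d in((.0998,2.4),(.1003,1.2),(.1008,0)):
    p,o=by_edge(L,z,d); bot.servo_line(p,.01,ori=o); state(bot)
bot.pause(.2); state(bot)
for z in(.1003,.0999,.0995,.0991):
    p,o=by_edge(L,z,0); bot.servo_line(p,.004,ori=o); bot.pause(.15); state(bot)
    f=np.mean([bot.current_wrist_force()[2]]+[(bot.pause(.03),bot.current_wrist_force()[2])[1] for _ in range(4)]); print("Fz",f)
    if f>-2.5: break
```

```text
t20.1 edge [115.3   0.2  99.2] org [ -0.1   0.2 104.1] front [-75.    0.2 107.4] tilt 2.5 F [-0.39 -0.42 -4.61] M [-0.15  0.02 -0.01]
t20.4 edge [115.4   0.1 100. ] org [ -0.    0.1 102.4] front [-75.    0.1 104.1] tilt 1.2 F [ 0.77  0.39 -4.7 ] M [-0.07 -0.    0.03]
t20.8 edge [115.6   0.  100.6] org [  0.1   0.  100.7] front [-74.9   0.1 100.7] tilt 0.0 F [ 0.14 -0.36 -3.45] M [-0.05  0.06  0.02]
t21.0 edge [116.1  -0.  100.9] org [  0.6  -0.  100.9] front [-74.4  -0.  100.9] tilt -0.0 F [-0.16  0.22 -5.46] M [-0.09  0.06 -0.01]
t21.4 edge [116.    0.  100.3] org [  0.5   0.  100.3] front [-74.5   0.  100.3] tilt 0.0 F [ 0.37 -0.63 -4.46] M [-0.01  0.11  0.05]
Fz -4.2962642647228915
t21.9 edge [116.1  -0.  100.1] org [  0.6  -0.  100.1] front [-74.4  -0.  100. ] tilt -0.0 F [-0.26  0.09 -2.63] M [-0.06  0.13 -0.07]
Fz -2.4392811373787118
```

Run:
```python
from station import bot
from h import *
import cv2
p,o=by_edge(.116,.0997,0); bot.servo_line(p,.004,ori=o); bot.pause(.2); state(bot)
bot.set_gripper(.045); bot.pause(.3); state(bot)
p=np.array(bot.current_eef_pos()); bot.servo_line(p+[0,0,.05],.06); bot.servo_line(p+[0,0,.14],.2)
bot.goto(p+[-.06,.30,.16],o); print(bot.current_t(),bot.current_wrist_force())
for n,u in(("side",(265,270)),("top",(375,170))):
    im,d=bot.read_camera(n); np.savez(f"pics/{n}2.npz",d=d,**{k:np.array(v) for k,v in bot.camera_info(n).items()})
    c=im[u[1]:u[1]+135,u[0]:u[0]+180]
    cv2.imwrite(f"pics/{n}2c.png",cv2.resize(cv2.convertScaleAbs(c,alpha=1.4),None,fx=4,fy=4,interpolation=cv2.INTER_CUBIC))
from geo import cloud
for n in("side","top"):
    F=cloud(dict(np.load(f"pics/{n}2.npz"))).reshape(-1,3); F=F[~np.isnan(F).any(1)]
    q=Ro.from_euler('z',-YB).apply(F-BIN)
    m=q[(abs(q[:,2]-.103)<.004)&(abs(q[:,1])<.055)&(q[:,0]>-.07)&(q[:,0]<.07)]
    A=np.c_[m[:,:2],np.ones(len(m))]; s=np.linalg.lstsq(A,m[:,2],rcond=None)[0]; print(n,len(m),"slopes",s[:2],"z at front/edge/org",[(s@[x,0,1])*1e3 for x in(-.075,.1155,0)])
```

```text
t22.5 edge [116.1  -0.  100.1] org [  0.6  -0.  100.1] front [-74.4  -0.  100. ] tilt -0.0 F [-1.46  0.02  2.33] M [0.01 0.35 0.02]
t23.5 edge [116.   -0.   99.7] org [ 0.5  0.  99.7] front [-74.5   0.   99.7] tilt 0.0 F [ 0.28 -0.08 -0.13] M [-0.01  0.1   0.02]
26.2167 [ 0.1059 -0.9334  0.1279]
side 3709 slopes [-0.0013 -0.001 ] z at front/edge/org [np.float64(102.98617219131259), np.float64(102.7463382023286), np.float64(102.89174936100395)]
top 2538 slopes [ 0.0006 -0.    ] z at front/edge/org [np.float64(102.63447904306653), np.float64(102.74680259450473), np.float64(102.6787009137115)]
```

View pics/side2c.png

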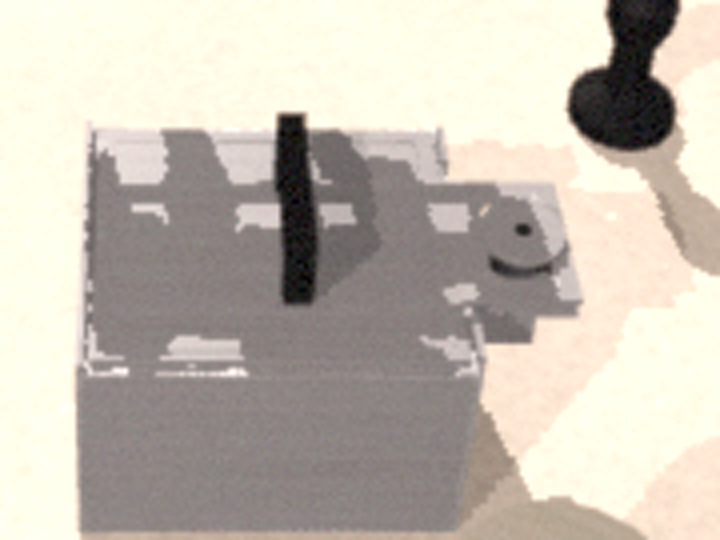

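View pics/top2c.png

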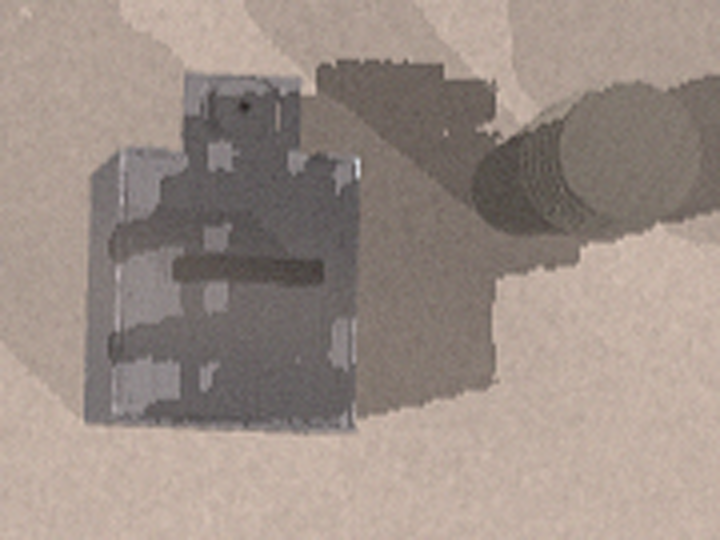

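The side crop shows the lid flat inside the rim, behind the front lip at about (85,350). The tongue lies under the stud head (523,230) and the tamper is unmoved. The top crop agrees: the eye is round the stud (245,105), and the cups at (630,150) are standing. The top face sits at 102.6–103.0 mm, which puts the underside on the rim, with tilt of about 0.001 rad.

```bash
python3 -c "
from station import bot
print(bot.current_t()); bot.sign_off()"
```

```text
26.3167
the job is handed in; nothing more can be done
```

The lid is back on the bin, and I handed the job in at 26.3 s on the robot's clock. No verdict is reported.

**What I did:** I took the lid farthest to the robot's right by its handle and tipped it 28°. I lowered the end bar behind the stud, drew it forward until it touched the shank, levelled it, eased it back, set it on the rim and let go.

**Last checks:**
- **Flatness:** in both cameras' depth, the lid's top face is 102.6–103.0 mm above the counter at the front and at the tongue, so it rests on the rim. The tilt is about 0.001 rad.
- **Position:** at release the arm's own reading put the lid's origin at about x +0.5 mm, y 0 in the bin's frame. The pictures show the front edge behind the lip and the tongue under the stud's head.
- **Other things:** the gripper is clear. The tamper and cups look unmoved in the final crops. I did not re-measure either one, and the pitcher was not in those crops.

**What disagreed:**
- The two cameras differed by 3–5 mm on absolute positions. I used lid-to-bin differences within each camera instead, and those agreed to under 0.5 mm.
- Levelling started slightly hard against the shank, with a sideways force of up to about 8 N. I eased it off by about 1 mm.
- After each stop on contact the arm sagged 2–3 mm. I corrected that before going on, and did the final lowering in small steps, reading the force each time.
- The stop near the rear tabs showed no clear x-force. I therefore did not confirm contact with the tabs, and set the lid down mid-window.

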